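Free a jammed polish bottle from the tilted jar dispenser

ROBOT

A 6-joint arm with a two-finger parallel gripper is mounted at the origin on the work surface. World frame = base frame: x ahead of the robot, y to its left, z up, the work surface at z = 0. Lengths are in m, angles in degrees, forces in N, time in s.
With the tool pointing down it reaches from about 0.35 to 0.875 m from the base axis. Payload 4.2 kg.
Tool frame: the origin (TCP) lies midway between the tips of the shut fingers; the grasp point (between the pads) lies robot.tcp_to_grasp behind it (robot.tcp_to_grasp is the distance from the TCP to the grasp point, in m); z points along the fingers, y is the direction in which the jaws open and shut (so a half turn about z gives the same grasp; the last joint's range is limited). The gripper opens to 87 mm and grips with 3 to 60 N. Pads are 19 mm wide; open, the fingers measure 117 mm over their backs; the gripper's body (75 mm by 190 mm) begins 51 mm behind the grasp point.
Start: joints at [-52.334, 22.042, 0.453, 0, -68.411, -14.817], TCP at [0.243, -0.576, 0.188] pointing down, gripper open.
Joint ranges: [-179.83, 179.83], [-69.29, 118.12], [-61.27, 80.66], [-181.25, 117.63], [-171.15, -9.14], [-177.46, 177.46]. Speed limits (degrees/s): [159.86, 159.86, 180, 180, 180, 180].

INTERFACE

Orientations are given as a 3x3 rotation matrix whose columns are the frame's x, y, z axes.
In Python, from rig import robot gives the robot as it stands. The module is installed in compiled form; this text tells all that it offers.
- The arm moves only by the tool jog_arm, never from a script. Its argument "commands" is a list of rows, each an object with "xyz": the shift along the tool's x, y, z in cm, a list of three; "rotation": the turn, a rotation vector about the tool's x, y, z in rad, a list of three; "gripper": the finger opening in cm, from 0 to 8.7. A call has 1 to 5 rows; each row shifts and turns the commanded pose from where the row before left it, along the tool's axes as they then stand; what a row does not reach is not made up. A row lasts 1/8 s, in which the tool goes at most 62.5 mm and 10.7 degrees, less where a joint would pass 70% of its speed; a pose out of reach is approached as far as the arm can. A call is refused whole if a number of a shift passes 6.25 or a number of a turn 0.188, either way. A call with a gripper value outside its range is refused whole. The fingers move at their own pace and stop on an object; "newtons" is the grip in N (left out, the last holds). Time passes only in rows, so rows that do not move let the fingers close. It gives the time, the measured TCP pose, the force and the opening at its end, in the units of the state.
- robot.sense(): the state, without advancing time (a new reading comes with each control period).
- robot.snapshot(name): name is "side" or "top" or "wrist"; returns a dict with "image" (420x560x3 uint8, blue, green, red), "fx", "fy", "cx", "cy" (pixels), "camera_from_world" (4x4, takes a point from world to camera coordinates); the wrist camera has in their place "hand_eye" (4x4, takes a point from camera to tool coordinates, whose origin is the TCP and whose axes are the flange's). Camera axes: x right, y up, looking along -z (the intrinsics and any distortion apply to the point x, -y, -z); pixel columns grow to the right and rows downward; lengths in m; the calibration is good to about 2 mm. A picture is of the moment at which its call begins: read the wrist's pose just before it. There is no depth.
- robot.sign_off(): hands the job in, once; it reports no verdict.
Trained networks look in a picture, given as the dict that the camera call returned (one of the last four; its "shot" number tells which), for a name from the list of things; names that differ only in an ending like _2 or _b are one class to them, and where a whole thing is asked for, a point or a joint stands for the part that bears it (a point fixed in the world has none). Each returns a list of dicts, best first, with "conf" (0 to 1); they miss things now and then, are a little off and sometimes report something else, mostly with a low value. They report only what shows in the picture. A call takes as long as a camera call. They do not tell look-alikes from the thing itself.
- robot.outline_of(picture, label): "pixels" (420x560 bool, what is visible of it).
- robot.pinpoint(picture, label): "point" ([x, y, z] in m, in world coordinates, good to about 4 mm: a listed point, or the origin of a listed thing).
The state is a dict: "time_s": time; "joint_pos": joint angles; "qvel": joint speeds; "joint_torque": joint torques, N m; "ee_pos": TCP position; "tcp_rot": TCP orientation; "contact_force": force on the tool from outside, world axes, zero at the start; "moment": the same for the moment, N m; "gripper_width": opening from 0.0 (shut) to 1.0 (fully open).
Only numpy, scipy, OpenCV 4.12 (cv2) and the standard library are available. Lean on these libraries where they do the work, as an engineer would, in place of code of your own. Each camera call takes 0.05 s, during which the arm holds its last target.

TASK

Slide the wooden tray under the mouth of the tilted clear jar, then free the small bottle stuck in the jar's neck by briskly tapping the jar's side, so that it drops into the tray. Repeat the taps until it falls; do not touch the bottle itself, do not push the jar far over on its springy stand, and leave the other things on the table where they are.

Things in the scene. Friction and masses are not known exactly. Their poses are not given: they have to be found in the camera images.
- stand: Fixed white round foot of the jar dispenser, 110 mm across and 14 mm high; a sleeve (36 mm across, up to 34 mm high) and a springy stem rise from it. Origin: centre of its underside on the table. Seen from above the jar lies along its y axis: the mouth points to its -y, the closed bottom to its +y.
- jar_lip (a point): Middle of the lower edge of the jar's mouth, on the floor of the neck, 125 mm towards -y from the stand's origin, 92 mm above the table. The neck is a square tube, 42 mm inside and 55 mm long, with 3 mm walls and a rubber floor; it slopes down 20 degrees towards the mouth. Axes parallel to the stand's.
- jar_mid (a point): Centre of the clear square jar's wide body, 149 mm above the table, 29 mm towards -y from the stand's origin. The body is 98 x 98 mm and 110 mm long, tilted 20 degrees, mouth down; its top is 200 mm high over this point, 220 mm at the closed end. Its upright sides, the ones to tap, lie 49 mm from this point towards the stand's -x and +x. Axes parallel to the stand's.
- jar (a joint): Sway of the jar on its springy stem, rad: 0 at rest, + leans to the stand's +x, about a level axis 30 mm above the table; 20 N m/rad (1.4 N/mm at jar_mid), rings at 8 Hz. Slow pushing frees nothing; a brisk knock (0.2 m/s or more, 5 to 10 mm past contact, quickly back) or letting the jar snap back from such a bend jogs the bottle some mm. 1 to 12 taps. Keep within 0.14 (17 mm at jar_mid).
- bottle: The stuck polish bottle, square, 30 x 30 x 75 mm, about 70 g: grey, black cap of the same width. Origin: its centre; y is its long axis, cap towards -y. It lies in the neck cap outwards, its cap end 23 mm out of the mouth and its centre 14 mm inside the lip; it tips out once its centre passes the lip, and lands 20 to 60 mm ahead of the lip.
- drop (a point): Point on the table where the bottle comes down: 35 mm ahead of the jar's lip (160 mm towards -y from the stand's origin). Axes parallel to the stand's.
- tray: Loose light-wood tray, 130 (x) x 170 (y) x 32 mm high, walls and floor 6 mm thick, about 0.35 kg, open at the top. Origin: centre of its underside, on the table. Outside its -y wall stands an upright wooden handle block. Best placed with its origin on the drop point, handle end away from the jar; it then clears the stand's foot by 20 mm.
- tray_handle (a point): Point on the tray's handle block, 60 mm above the table and 93 mm towards -y from the tray's origin. The block is 24 mm (tray x) x 16 mm (tray y) and reaches from the table to 70 mm high. Axes parallel to the tray's.
- polish_a: Bystander: square amber polish bottle with black cap, standing, 30 x 30 x 75 mm. Origin: centre of its underside.
- polish_b: Bystander: round black polish bottle, standing, 38 mm across, 85 mm high. Origin: centre of its underside.
- cup: Bystander: white ceramic cup, 72 mm across, 85 mm high. Origin: centre of its underside.
Things that resemble listed ones, but are neither listed nor needed, are in the scene too. What is shaped like the bottle but blue is not meant.

How it is judged:
By the outcome, as a careful person would: the job done as asked, in the order asked, and still so for the second after the job is handed in, with the robot touching nothing.
It also fails if it takes over 61 s, if anything falls off the work surface, if the arm or the gripper's body presses on something with over 40 N, if the wrist force passes 120 N, or if a joint passes its speed limit or range.

## Working session

There is one attempt and no reset: what is moved stays moved. The work goes in short steps, Python scripts to look and compute and a tool call to move; the robot and the scene stay as the last step left them, time stands still between calls to the robot, and variables do not carry over. Pictures are saved under pics/ and viewed, and the job is handed in when it is done.

Besides the shell and the picture viewer there is one more tool, called after "Request:" by a JSON object that holds its "api" and its "payload", one argument or row to a line. jog_arm: Moves the arm, as the interface text tells. Its arguments: {"type":"object","properties":{"commands":{"type":"array"},"newtons":{"type":"number"}},"required":["commands"]}

```bash
mkdir -p pics; cat > h.py <<'E'
import numpy as np,cv2
from rig import robot
def snap(n,f=None):
    p=robot.snapshot(n)
    if f: cv2.imwrite('pics/'+f,p['image'])
    return p
E
python3 - <<'E'
from h import *
np.set_printoptions(precision=3,suppress=True)
s=robot.sense()
for k,v in s.items(): print(k,np.array(v))
print(robot.tcp_to_grasp)
for c in ['top','side']:
    p=snap(c,c+'0.png')
    print(c,p['fx'],p['cx'],p['cy'],np.array(p['camera_from_world']),[k for k in p])
    for l in ['stand','jar_lip','jar_mid','bottle','tray','tray_handle','polish_a','polish_b','cup','drop']:
        try:
            for r in robot.pinpoint(p,l)[:4]: print(l,np.array(r['point']),round(r['conf'],2))
        except Exception as e: print(l,e)
E
```

```text
time_s 0.0
joint_pos [-52.333  22.089   0.38   -0.03  -68.412 -14.816]
qvel [-0.031 -0.036 -0.103  0.069 -0.082  0.076]
joint_torque [ -0.    -39.067  18.741   4.22    0.011  -0.   ]
ee_pos [ 0.242 -0.575  0.187]
tcp_rot [[-0.922 -0.388 -0.001]
 [-0.388  0.922  0.002]
 [ 0.     0.002 -1.   ]]
contact_force [-0.348 -0.064  0.359]
moment [-0.024 -0.038  0.004]
gripper_width 0.9985992090765525
0.0187
top 482.93827357825717 290.7809687560852 204.62009254749185 [[-0.005 -0.999  0.039 -0.065]
 [ 0.993 -0.     0.119 -0.633]
 [-0.119  0.039  0.992 -0.99 ]
 [ 0.     0.     0.     1.   ]] ['image', 'fx', 'fy', 'cx', 'cy', 'camera_from_world', 'shot']
stand [ 0.748 -0.138 -0.002] 0.57
jar_lip [0.523 0.002 0.092] 0.71
bottle [0.643 0.129 0.018] 0.76
bottle [0.523 0.015 0.112] 0.47
tray [ 0.545 -0.214 -0.   ] 0.66
tray_handle [ 0.53  -0.309  0.061] 0.58
polish_a [ 0.748  0.214 -0.001] 0.83
polish_a [0.758 0.051 0.004] 0.54
polish_b [ 0.748  0.214 -0.001] 0.83
polish_b [0.758 0.051 0.004] 0.54
cup [ 0.743 -0.138 -0.001] 0.89
side 466.6513757324899 275.2121980723014 212.14682173247735 [[ 0.999 -0.054 -0.007 -0.593]
 [ 0.034  0.514  0.857 -0.095]
 [-0.042 -0.856  0.515 -0.973]
 [ 0.     0.     0.     1.   ]] ['image', 'fx', 'fy', 'cx', 'cy', 'camera_from_world', 'shot']
stand [0.496 0.125 0.002] 0.73
stand [ 0.758  0.06  -0.001] 0.7
jar_lip [0.52  0.005 0.092] 0.73
jar_lip [0.743 0.214 0.002] 0.28
bottle [0.642 0.125 0.016] 0.91
bottle [0.523 0.011 0.106] 0.69
tray [ 0.548 -0.217 -0.003] 0.68
tray_handle [ 0.521 -0.308  0.061] 0.93
polish_a [ 0.759  0.059 -0.003] 0.73
polish_a [ 0.745  0.21  -0.001] 0.66
polish_a [ 0.747 -0.136 -0.002] 0.15
polish_b [ 0.759  0.059 -0.003] 0.73
polish_b [ 0.745  0.21  -0.001] 0.66
polish_b [ 0.747 -0.136 -0.002] 0.15
cup [ 0.746 -0.138  0.001] 0.95
```

View pics/top0.png

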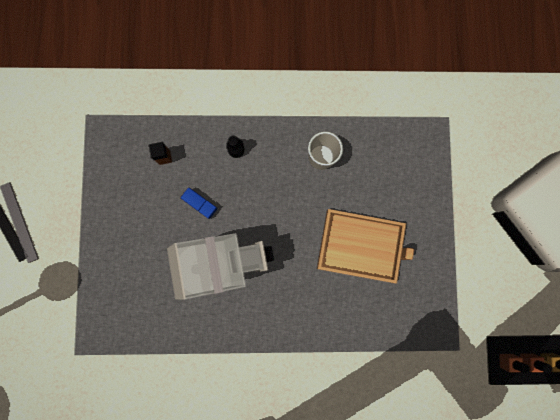

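View pics/side0.png

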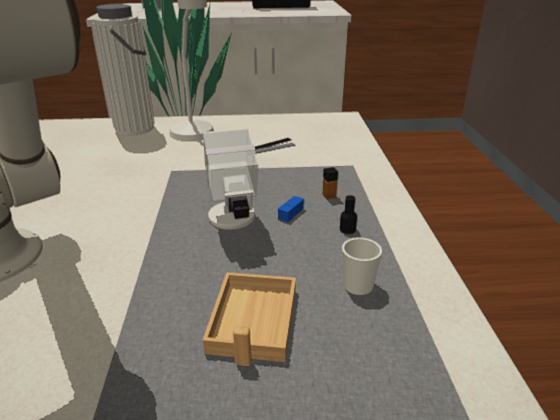

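```bash
cat >> h.py <<'E'
from scipy.optimize import minimize
def proj(p,P):
    P=np.atleast_2d(P); M=np.array(p['camera_from_world'])
    c=P@M[:3,:3].T+M[:3,3]
    return np.c_[p['fx']*c[:,0]/-c[:,2]+p['cx'], p['fy']*-c[:,1]/-c[:,2]+p['cy']]
def box(x0,x1,y0,y1,z0,z1): return np.array([[x,y,z] for x in(x0,x1) for y in(y0,y1) for z in(z0,z1)],float)
def place(B,x,y,a):
    c,s=np.cos(a),np.sin(a); return np.c_[B[:,0]*c-B[:,1]*s+x,B[:,0]*s+B[:,1]*c+y,B[:,2]]
TR=[box(-.065,.065,-.085,.085,0,.032),box(-.012,.012,-.101,-.085,0,.07)]
def tilted():
    t=np.radians(20);R=lambda v:v
    c=np.array([0,-.029,.149]); d=np.array([0,-np.cos(t),-np.sin(t)]);u=np.array([0,-np.sin(t),np.cos(t)]);x=np.array([1,0,0])
    def b(cc,l,w): return np.array([cc+i*l/2*d+j*w/2*u+k*w/2*x for i in(-1,1) for j in(-1,1) for k in(-1,1)])
    lip=np.array([0,-.125,.092]); nc=lip+u*.021-d*.0275
    return [b(c,.110,.098),b(nc,.055,.048),b(lip+u*.015-d*.014,.075,.030)]
ST=[np.array([[.055*np.cos(a),.055*np.sin(a),z] for a in np.linspace(0,6.28,24) for z in(0,.014)])]+tilted()
def draw(p,boxes,pose,im,col=(0,0,255),s=1):
    for B in boxes:
        q=proj(p,place(B,*pose)); h=cv2.convexHull((q*s).astype(np.float32)); cv2.polylines(im,[h.astype(np.int32)],True,col,1)
def fit(ps,masks,boxes,x0):
    def cost(v):
        t=0
        for p,m in zip(ps,masks):
            r=np.zeros(m.shape,np.uint8)
            for B in boxes:
                h=cv2.convexHull(proj(p,place(B,*v)).astype(np.float32)); cv2.fillConvexPoly(r,np.round(h*16).astype(np.int32),1,shift=4)
            t+=1-(m&(r>0)).sum()/max(1,(m|(r>0)).sum())
        return t
    sx=np.array([[0,0,0],[.01,0,0],[0,.01,0],[0,0,.1]])+x0
    r=minimize(cost,x0,method='Nelder-Mead',options=dict(initial_simplex=sx,xatol=1e-4,fatol=1e-4)); return r.x,r.fun
E
python3 - <<'E'
from h import *
np.set_printoptions(precision=4,suppress=True)
pt=snap('top');ps=snap('side')
mt=[robot.outline_of(p,'tray')[0]['pixels'] for p in(pt,ps)]
tr,f=fit([pt,ps],mt,TR,[.546,-.215,-.22]);print('tray',tr,f)
for i in (0,1): print(i,fit([[pt,ps][i]],[mt[i]],TR,tr))
def full(p,l):
    r=robot.outline_of(p,l); print(l,[(q['conf'],q['pixels'].sum()) for q in r][:3]); return r[0]['pixels'] if r else None
mj=[full(p,'jar') for p in(pt,ps)]
ms=full(ps,'stand')
st=[.496,.125,.21]
for l in ['jar_mid']:
    for p in(pt,ps): print([ (np.array(r['point']),r['conf']) for r in robot.pinpoint(p,l)])
sj,f=fit([pt,ps],mj,ST[1:3],st);print('jar',sj,f)
for i in (0,1): print(i,fit([[pt,ps][i]],[mj[i]],ST[1:3],sj))
o=[]
for p,(r0,r1,c0,c1) in ((pt,(190,320,150,430)),(ps,(110,390,150,380))):
    im=cv2.resize(p['image'],None,fx=3,fy=3,interpolation=cv2.INTER_CUBIC)
    im0=im.copy()
    draw(p,TR,tr,im,s=3);draw(p,ST,sj,im,(0,255,0),s=3)
    o.append(im[r0*3:r1*3,c0*3:c1*3])
cv2.imwrite('pics/ov_t.png',cv2.resize(o[0],(800,int(800*o[0].shape[0]/o[0].shape[1]))));cv2.imwrite('pics/ov_s.png',cv2.resize(o[1],(490,600)))
E
```

```text
tray [ 0.5446 -0.2169 -0.1803] 0.09150381022997167
0 (array([ 0.5449, -0.2177, -0.1839]), np.float64(0.04397081413210446))
1 (array([ 0.5443, -0.2146, -0.1809]), np.float64(0.03743470690655837))
jar [(0.84, np.int64(4705))]
jar [(0.92, np.int64(3476))]
stand [(0.35, np.int64(3576))]
[(array([ 0.543 , -0.2156,  0.0008]), 0.7)]
[]
jar [0.4987 0.1277 0.178 ] 0.13485192165689797
0 (array([0.4988, 0.1275, 0.18  ]), np.float64(0.026924694993689546))
1 (array([0.4979, 0.1307, 0.1736]), np.float64(0.10044351682755026))
```

View pics/ov_t.png

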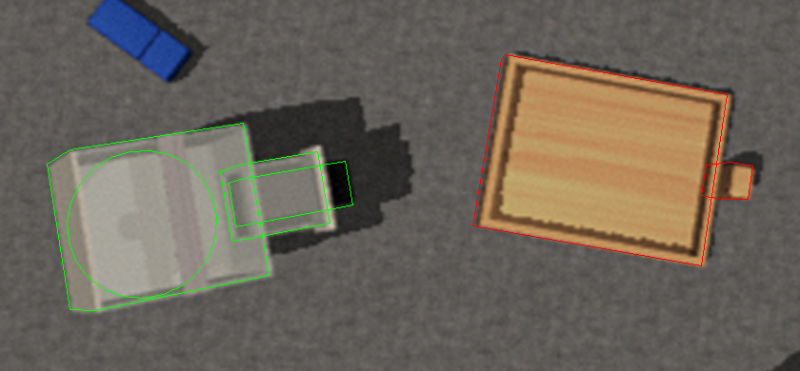

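View pics/ov_s.png

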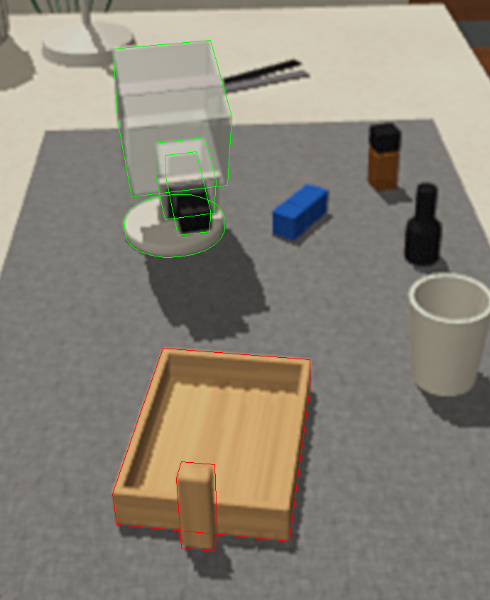

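```bash
python3 - <<'E'
from h import *
p=snap('wrist','w0.png')
E
```

```text
(no output)
```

View pics/w0.png

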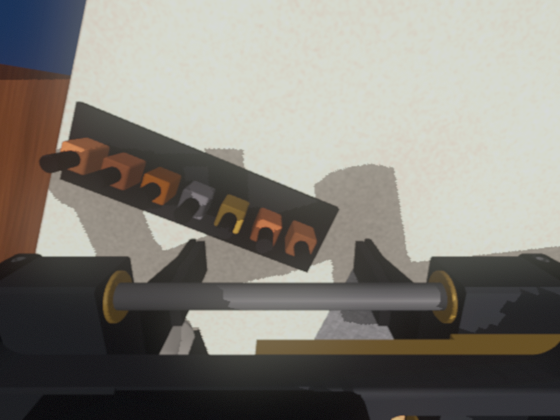

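Request:
{"api": "jog_arm", "payload": {
  "commands": [
    {"xyz": [0,0,-6],"rotation": [0,0,0],"gripper": 8.0},
    {"xyz": [-5.2,1.9,0],"rotation": [0,0,0],"gripper": 8.0},
    {"xyz": [-5.2,1.9,0],"rotation": [0,0,0],"gripper": 8.0},
    {"xyz": [-5.2,1.9,0],"rotation": [0,0,0],"gripper": 8.0},
    {"xyz": [-5.2,1.9,0],"rotation": [0,0,0],"gripper": 8.0}
  ]
}}

```text
time_s: 2.22
ee_pos: [0.406, -0.4239, 0.2479]
tcp_rot: [[-0.922, -0.388, 0.0], [-0.388, 0.922, -0.0], [-0.0, -0.001, -1.0]]
contact_force: [0.7, -0.1, -0.1]
gripper_width: 0.921
```

Request:
{"api": "jog_arm", "payload": {
  "commands": [
    {"xyz": [-5.2,1.9,0],"rotation": [0,0,0],"gripper": 7},
    {"xyz": [-5.2,1.9,0],"rotation": [0,0,0],"gripper": 7},
    {"xyz": [-5.2,1.9,0],"rotation": [0,0,0],"gripper": 7},
    {"xyz": [0,0,0],"rotation": [0,0,-0.165],"gripper": 7},
    {"xyz": [0,0,0],"rotation": [0,0,-0.165],"gripper": 7}
  ]
}}

```text
time_s: 2.85
ee_pos: [0.5272, -0.3111, 0.2474]
tcp_rot: [[-0.741, -0.671, -0.0], [-0.671, 0.741, 0.0], [0.0, 0.0, -1.0]]
contact_force: [-0.4, 0.5, -0.8]
gripper_width: 0.804
```

Request:
{"api": "jog_arm", "payload": {
  "commands": [
    {"xyz": [0,0,0],"rotation": [0,0,-0.165],"gripper": 7},
    {"xyz": [0,0,0],"rotation": [0,0,-0.165],"gripper": 7},
    {"xyz": [0,0,0],"rotation": [0,0,-0.165],"gripper": 7},
    {"xyz": [0,0,0],"rotation": [0,0,-0.165],"gripper": 7},
    {"xyz": [0,0,0],"rotation": [0,0,0],"gripper": 7}
  ]
}}

```text
time_s: 3.48
ee_pos: [0.5265, -0.312, 0.2477]
tcp_rot: [[-0.183, -0.983, 0.0], [-0.983, 0.183, 0.0], [-0.0, 0.0, -1.0]]
contact_force: [0.1, -0.5, -0.8]
gripper_width: 0.805
```

```bash
cat >> h.py <<'E'
def goto(x,y,z,yaw_y=None):
    s=robot.sense();R=np.array(s['tcp_rot']);p=np.array(s['ee_pos'])
    print('t',round(s['time_s'],2),'tcp',p.round(4),'yaw_y',np.degrees(np.arctan2(R[1,1],R[0,1])).round(2),'zax',R[:,2].round(3),'F',np.array(s['contact_force']).round(1),'w',round(s['gripper_width'],3),'j',np.round(s['joint_pos'],1))
    print('tool shift cm',(R.T@(np.array([x,y,z])-p)*100).round(2))
    return R,p
E
python3 -c "
from h import *
goto(.5278,-.3084,.042)"
```

```text
t 3.48 tcp [ 0.5265 -0.312   0.2477] yaw_y 169.46 zax [ 0.  0. -1.] F [ 0.1 -0.5 -0.8] w 0.805 j [-15.5  18.9   4.3  -0.  -75.4   5. ]
tool shift cm [-0.38 -0.06 20.57]
```

Request:
{"api": "jog_arm", "payload": {
  "commands": [
    {"xyz": [-0.4,-0.05,5],"rotation": [0,0,0],"gripper": 6},
    {"xyz": [0,0,5],"rotation": [0,0,0],"gripper": 6},
    {"xyz": [0,0,4],"rotation": [0,0,0],"gripper": 6},
    {"xyz": [0,0,0],"rotation": [0,0,0],"gripper": 6}
  ]
}}

```text
time_s: 3.98
ee_pos: [0.5252, -0.3073, 0.1044]
tcp_rot: [[-0.184, -0.983, -0.008], [-0.983, 0.184, 0.003], [-0.001, 0.008, -1.0]]
contact_force: [0.3, -0.2, 0.2]
gripper_width: 0.691
```

```bash
python3 -c "
from h import *
goto(.5278,-.3084,.042)
p=snap('wrist','w1.png');snap('side','s1.png')"
```

```text
t 3.98 tcp [ 0.5252 -0.3073  0.1044] yaw_y 169.42 zax [-0.008  0.003 -1.   ] F [ 0.3 -0.2  0.2] w 0.691 j [-15.1  24.6  -8.2  -0.  -57.7   4.6]
tool shift cm [ 0.07 -0.32  6.24]
```

View pics/w1.png

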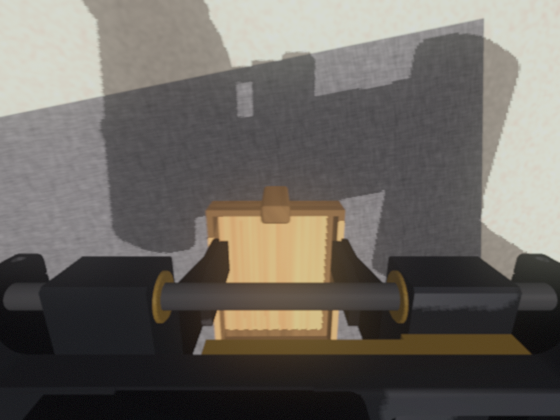

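View pics/s1.png

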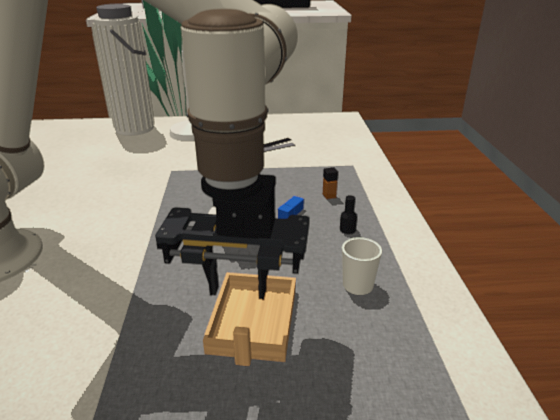

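```bash
python3 -c "
from h import *
p=snap('side')
R,t=goto(.5278,-.3084,.042)
print(proj(p,[t,t+R[:,1]*.035,t-R[:,1]*.035,[.5278,-.3084,.07]]))
p=robot.snapshot('top');cv2.imwrite('pics/t1.png',p['image']);print(proj(p,[t,[.5278,-.3084,.07]]))
p=robot.snapshot('wrist');H=np.array(p['hand_eye']);print(H.round(3))
W=np.eye(4);W[:3,:3]=R;W[:3,3]=t
p['camera_from_world']=np.linalg.inv(W@H);print(proj(p,[t,[.5278,-.3084,.07]]))
r=robot.pinpoint(p,'tray_handle');print(r)
"
```

```text
t 4.12 tcp [ 0.5293 -0.3089  0.1099] yaw_y 169.55 zax [ 0.004 -0.002 -1.   ] F [ 0.  -0.2  0.1] w 0.691 j [-15.1  24.3  -7.8   0.1 -57.7   4.6]
tool shift cm [-0.03  0.18  6.79]
[[241.58842222 310.11699096]
 [217.89861276 308.17126318]
 [265.56444069 312.08622609]
 [241.78371025 329.99003313]]
[[414.60861756 252.22463132]
 [408.70070467 253.36205166]]
[[ 0.     0.955  0.297  0.082]
 [ 1.    -0.    -0.    -0.   ]
 [-0.     0.297 -0.955 -0.196]
 [ 0.     0.     0.     1.   ]]
[[280.36491749 232.89831229]
 [282.35378891 214.47357415]]
[{'point': [0.5311, -0.3056, 0.0591], 'conf': 0.91}]
```

View pics/t1.png

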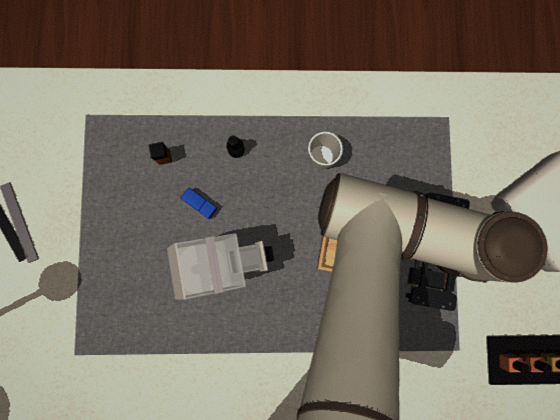

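Request:
{"api": "jog_arm", "payload": {
  "commands": [
    {"xyz": [0,0,3.5],"rotation": [0,0,0],"gripper": 6},
    {"xyz": [0,0,3.2],"rotation": [0,0,0],"gripper": 6},
    {"xyz": [0,0,0],"rotation": [0,0,0],"gripper": 6},
    {"xyz": [0,0,0],"rotation": [0,0,0],"gripper": 6}
  ]
}}

```text
time_s: 4.78
ee_pos: [0.5291, -0.3088, 0.0426]
tcp_rot: [[-0.181, -0.984, 0.003], [-0.984, 0.181, -0.002], [0.001, -0.003, -1.0]]
contact_force: [-0.5, 1.0, 0.7]
gripper_width: 0.694
```

Request:
{"api": "jog_arm", "payload": {
  "commands": [
    {"xyz": [0,0,0],"rotation": [0,0,0],"gripper": 1.8},
    {"xyz": [0,0,0],"rotation": [0,0,0],"gripper": 1.8},
    {"xyz": [0,0,0],"rotation": [0,0,0],"gripper": 1.8},
    {"xyz": [0,0,0],"rotation": [0,0,0],"gripper": 1.8},
    {"xyz": [0,0,0],"rotation": [0,0,0],"gripper": 1.8}
  ],
  "newtons": 20
}}

```text
time_s: 5.4
ee_pos: [0.5277, -0.3082, 0.0406]
tcp_rot: [[-0.181, -0.983, -0.0], [-0.983, 0.181, 0.0], [0.0, 0.0, -1.0]]
contact_force: [0.3, 0.4, -0.3]
gripper_width: 0.239
```

```bash
python3 -c "
from h import *
p=snap('side','s2.png')
goto(.5436,-.1219,.042)
"
```

```text
t 5.45 tcp [ 0.5277 -0.3082  0.0406] yaw_y 169.57 zax [-0.  0. -1.] F [-0.1  0.4 -0.1] w 0.229 j [-15.1  28.5 -12.1   0.  -49.3   4.7]
tool shift cm [-18.61   1.81  -0.14]
```

View pics/s2.png

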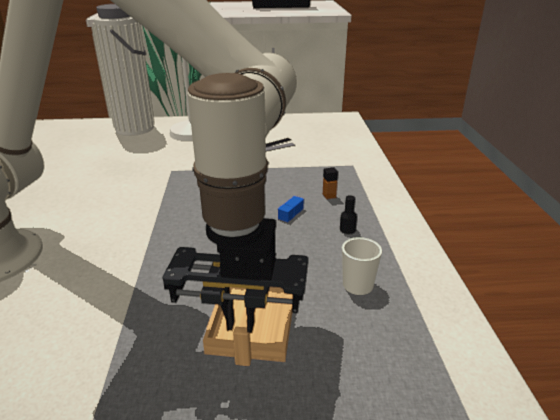

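```bash
python3 -c "
from h import *
im=cv2.imread('pics/s2.png')[250:380,150:330];cv2.imwrite('pics/s2c.png',cv2.resize(im,None,fx=4,fy=4,interpolation=cv2.INTER_CUBIC))
p=snap('wrist','w2.png')
"
```

```text
(no output)
```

View pics/s2c.png

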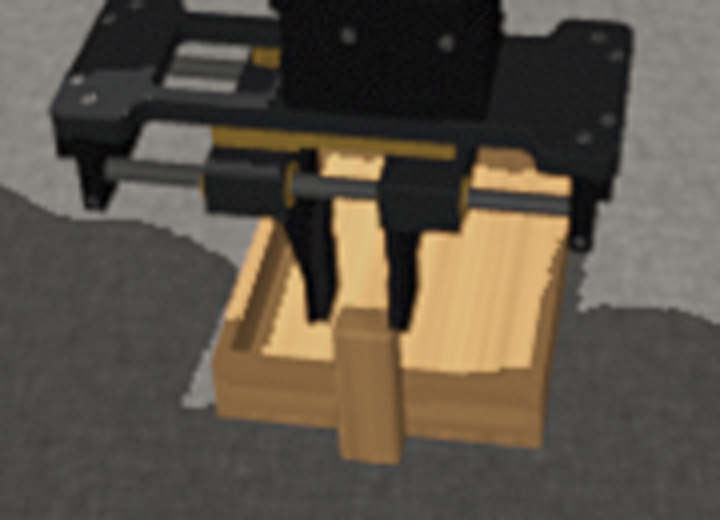

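View pics/w2.png

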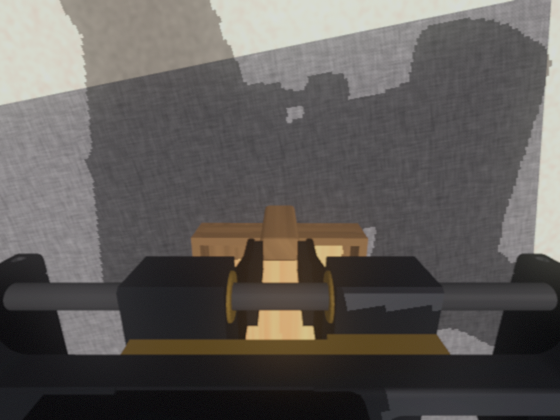

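```bash
python3 -c "
from h import *
im=cv2.imread('pics/w2.png')[190:310,180:380];cv2.imwrite('pics/w2c.png',cv2.resize(im,None,fx=4,fy=4,interpolation=cv2.INTER_CUBIC))
p=robot.snapshot('side')
R,t=goto(.5278,-.3084,.042)
print(proj(p,[t]))
for dz in (0,.01,.02,.03):
  for dx in (0,-.01,-.02): print(dz,dx,proj(p,[t-R[:,2]*dz+R[:,0]*dx]))
p=robot.snapshot('wrist');H=np.array(p['hand_eye']);print(p['fx'],p['cx'],p['cy'])
W=np.eye(4);W[:3,:3]=R;W[:3,3]=t
p['camera_from_world']=np.linalg.inv(W@H)
for dz in (0,.01,.02,.03):
  for dx in (0,-.01,-.02): print(dz,dx,proj(p,[t-R[:,2]*dz+R[:,0]*dx]))
print(proj(p,place(TR[1],.5446,-.2169,-.1803)))
"
```

```text
t 5.55 tcp [ 0.5277 -0.3082  0.0406] yaw_y 169.57 zax [-0.  0. -1.] F [ 0.3  0.4 -0.6] w 0.213 j [-15.1  28.5 -12.1   0.  -49.3   4.7]
tool shift cm [ 0.02 -0.02 -0.14]
[[242.56158909 343.94306433]]
0 0 [[242.56158909 343.94306433]]
0 -0.01 [[243.77669003 339.06215747]]
0 -0.02 [[244.96340086 334.29529011]]
0.01 0 [[242.27511083 339.23396172]]
0.01 -0.01 [[243.50239585 334.37387823]]
0.01 -0.02 [[244.70080147 329.62815795]]
0.02 0 [[241.984415   334.45553109]]
0.02 -0.01 [[243.2241119  329.61740525]]
0.02 -0.02 [[244.43442769 324.89394412]]
0.03 0 [[241.68940778 329.60623011]]
0.03 -0.01 [[242.94175049 324.79123977]]
0.03 -0.02 [[244.16419754 320.09119187]]
304.21504069887965 279.8022982354719 204.51871702342277
0 0 [[280.37003267 232.89914915]]
0 -0.01 [[280.35547908 246.0363754 ]]
0 -0.02 [[280.34132303 258.81474389]]
0.01 0 [[280.40057248 238.71299368]]
0.01 -0.01 [[280.3848989  252.37745273]]
0.01 -0.02 [[280.3696731  265.65152652]]
0.02 0 [[280.43414011 245.10324304]]
0.02 -0.01 [[280.41719117 259.33765124]]
0.02 -0.02 [[280.40074973 273.14583545]]
0.03 0 [[280.47120932 252.16008834]]
0.03 -0.01 [[280.45279816 267.01229794]]
0.03 -0.02 [[280.43496614 281.3973187 ]]
[[294.63231816 204.37562372]
 [300.15298527 239.25855236]
 [294.37602695 222.76346799]
 [299.66336813 263.36347465]
 [265.19510896 204.41254723]
 [259.85713619 239.30936158]
 [265.49267388 222.79979711]
 [260.39819132 263.41316306]]
```

View pics/w2c.png

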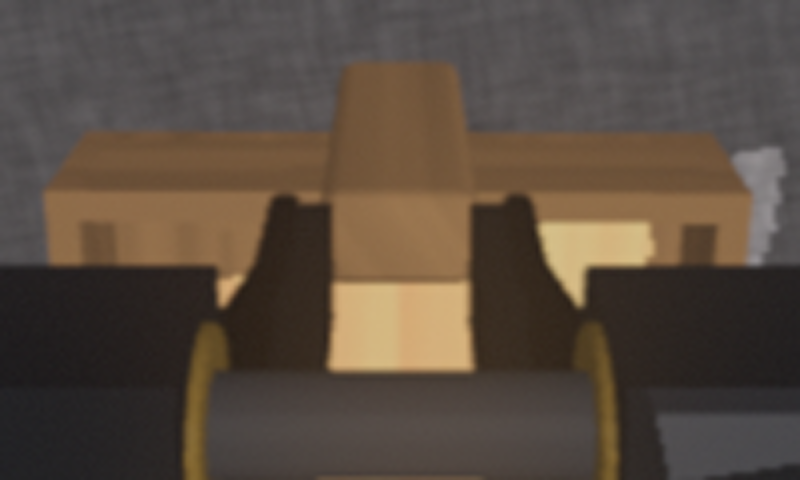

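Request:
{"api": "jog_arm", "payload": {
  "commands": [
    {"xyz": [0.2,0,0],"rotation": [0,0,0],"gripper": 5},
    {"xyz": [0,0,0],"rotation": [0,0,0],"gripper": 5},
    {"xyz": [0,0,0],"rotation": [0,0,0],"gripper": 5},
    {"xyz": [0,0,1.0],"rotation": [0,0,0],"gripper": 5},
    {"xyz": [0,0,0.5],"rotation": [0,0,0],"gripper": 5}
  ]
}}

```text
time_s: 6.22
ee_pos: [0.5267, -0.3099, 0.0246]
tcp_rot: [[-0.181, -0.983, -0.001], [-0.983, 0.181, 0.001], [-0.0, 0.002, -1.0]]
contact_force: [0.0, -0.7, 0.6]
gripper_width: 0.566
```

```bash
python3 -c "
from h import *
a=snap('side')['image'][240:380,150:340]
R,t=goto(.5278,-.3084,.042)
b=snap('wrist')['image'][180:320,180:380]
cv2.imwrite('pics/c3.png',np.hstack([cv2.resize(a,(400,295),interpolation=3),cv2.resize(b,(400,295),interpolation=3)]))
"
```

```text
t 6.28 tcp [ 0.5264 -0.3097  0.0239] yaw_y 169.55 zax [-0.003  0.001 -1.   ] F [ 0.9 -0.3 -0.8] w 0.567 j [-15.3  29.7 -12.9  -0.  -47.5   4.9]
tool shift cm [-0.16 -0.11 -1.81]
```

View pics/c3.png

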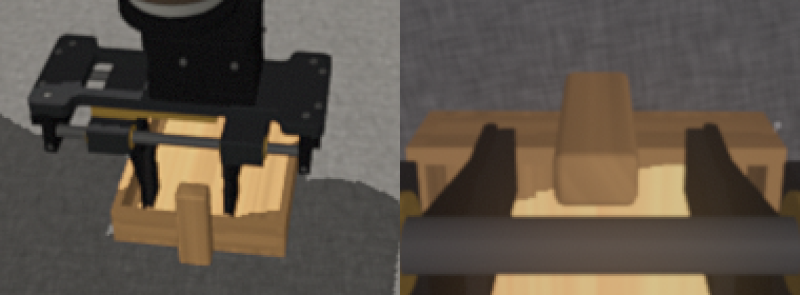

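Request:
{"api": "jog_arm", "payload": {
  "commands": [
    {"xyz": [-0.05,-0.1,0.6],"rotation": [0,0,0],"gripper": 5},
    {"xyz": [0,0,0.5],"rotation": [0,0,0],"gripper": 5},
    {"xyz": [0,0,0],"rotation": [0,0,0],"gripper": 5}
  ]
}}

```text
time_s: 6.7
ee_pos: [0.528, -0.3097, 0.014]
tcp_rot: [[-0.181, -0.983, -0.001], [-0.983, 0.181, 0.0], [-0.0, 0.001, -1.0]]
contact_force: [-1.0, 0.3, -0.7]
gripper_width: 0.574
```

```bash
python3 -c "
from h import *
a=snap('side')['image'][240:380,150:340]
R,t=goto(.5278,-.3084,.042)
b=snap('wrist')['image'][180:320,180:380]
cv2.imwrite('pics/c4.png',np.hstack([cv2.resize(a,(400,295),interpolation=3),cv2.resize(b,(400,295),interpolation=3)]))
"
```

```text
t 6.75 tcp [ 0.5283 -0.3098  0.0144] yaw_y 169.57 zax [-0.001  0.    -1.   ] F [ 0.7  0.4 -0. ] w 0.574 j [-15.3  30.5 -13.2   0.  -46.3   4.8]
tool shift cm [-0.13  0.07 -2.76]
```

View pics/c4.png

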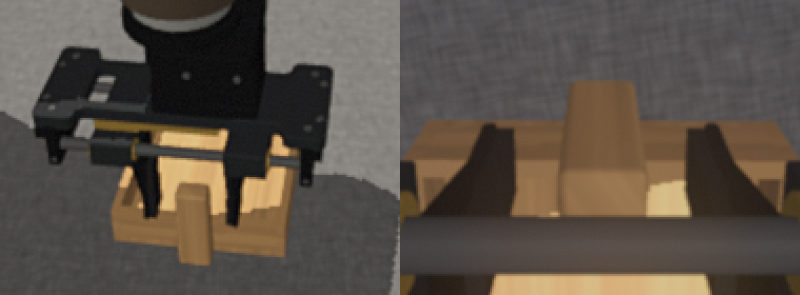

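Request:
{"api": "jog_arm", "payload": {
  "commands": [
    {"xyz": [0,0,0],"rotation": [0,0,0],"gripper": 1.5},
    {"xyz": [0,0,0],"rotation": [0,0,0],"gripper": 1.5},
    {"xyz": [0,0,0],"rotation": [0,0,0],"gripper": 1.5},
    {"xyz": [0,0,0],"rotation": [0,0,0],"gripper": 1.5},
    {"xyz": [0,0,0],"rotation": [0,0,0],"gripper": 1.5}
  ],
  "newtons": 20
}}

```text
time_s: 7.42
ee_pos: [0.5283, -0.3098, 0.0147]
tcp_rot: [[-0.181, -0.983, -0.0], [-0.983, 0.181, 0.0], [-0.0, 0.0, -1.0]]
contact_force: [-0.2, 0.5, 0.5]
gripper_width: 0.274
```

```bash
python3 -c "
from h import *
a=snap('side')['image'][240:380,150:340]
R,t=goto(.5278,-.3084,.042)
b=snap('wrist')['image'][180:320,180:380]
cv2.imwrite('pics/c5.png',np.hstack([cv2.resize(a,(400,295),interpolation=3),cv2.resize(b,(400,295),interpolation=3)]))
"
```

```text
t 7.47 tcp [ 0.5283 -0.3098  0.0147] yaw_y 169.57 zax [-0.  0. -1.] F [-0.9 -0.3  0.9] w 0.274 j [-15.3  30.5 -13.2   0.  -46.3   4.8]
tool shift cm [-0.13  0.08 -2.73]
```

View pics/c5.png

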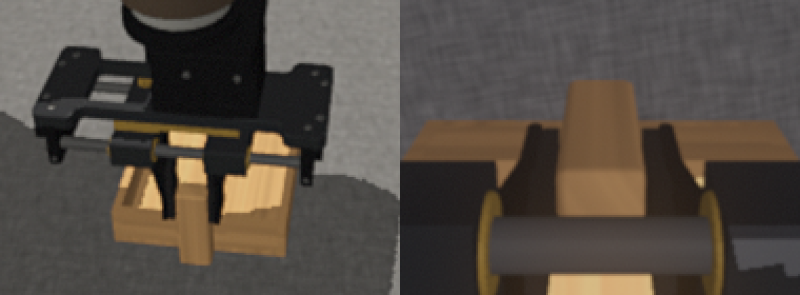

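Request:
{"api": "jog_arm", "payload": {
  "commands": [
    {"xyz": [0,0,0],"rotation": [0,0,0],"gripper": 1.5},
    {"xyz": [0,0,0],"rotation": [0,0,-0.09],"gripper": 1.5},
    {"xyz": [0,0,0],"rotation": [0,0,-0.09],"gripper": 1.5},
    {"xyz": [0,0,0],"rotation": [0,0,-0.09],"gripper": 1.5},
    {"xyz": [0,0,0],"rotation": [0,0,-0.09],"gripper": 1.5}
  ],
  "newtons": 40
}}

```text
time_s: 8.15
ee_pos: [0.5293, -0.3097, 0.0147]
tcp_rot: [[0.179, -0.984, 0.002], [-0.984, -0.179, -0.0], [0.0, -0.002, -1.0]]
contact_force: [0.2, 1.1, 0.2]
gripper_width: 0.274
```

Request:
{"api": "jog_arm", "payload": {
  "commands": [
    {"xyz": [-1.5,-0.4,0],"rotation": [0,0,0],"gripper": 1.5},
    {"xyz": [-2.5,-0.7,0],"rotation": [0,0,0],"gripper": 1.5},
    {"xyz": [-2.5,-0.7,0],"rotation": [0,0,0],"gripper": 1.5},
    {"xyz": [-2.5,-0.7,0],"rotation": [0,0,0],"gripper": 1.5},
    {"xyz": [0,0,0],"rotation": [0,0,0],"gripper": 1.5}
  ]
}}

```text
time_s: 8.78
ee_pos: [0.5372, -0.2143, 0.0147]
tcp_rot: [[0.178, -0.984, 0.0], [-0.984, -0.178, 0.001], [-0.001, -0.0, -1.0]]
contact_force: [-0.0, 1.3, 0.8]
gripper_width: 0.273
```

```bash
python3 -c "
from h import *
a=snap('side','s6.png');b=snap('top','t6.png')
R,t=goto(.5443,-.1231,.0147)
"
```

```text
t 8.88 tcp [ 0.5372 -0.2157  0.0147] yaw_y -169.79 zax [ 0.     0.001 -1.   ] F [-0.4  3.   1.5] w 0.271 j [ -5.9  27.9 -18.2  -0.  -43.9  16.1]
tool shift cm [-8.99 -2.34  0.01]
```

View pics/s6.png

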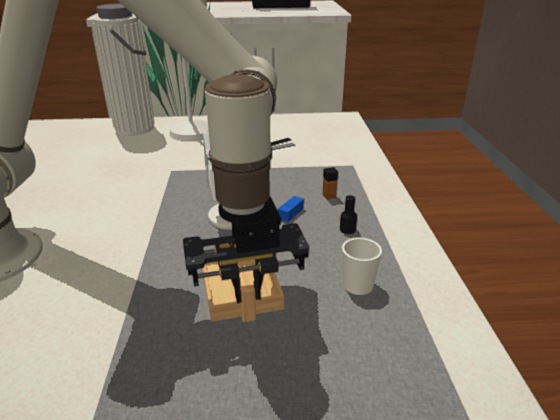

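View pics/t6.png

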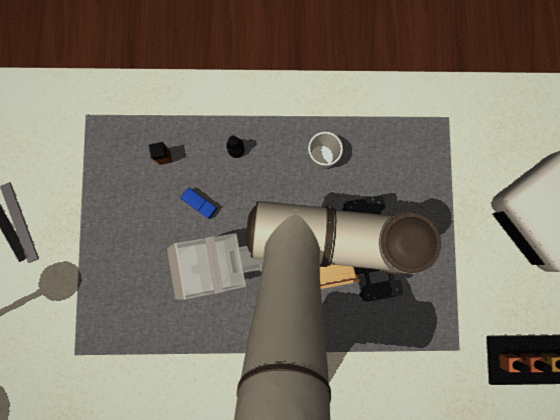

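Request:
{"api": "jog_arm", "payload": {
  "commands": [
    {"xyz": [-2.2,-0.6,0],"rotation": [0,0,0],"gripper": 1.5},
    {"xyz": [-2.4,-0.6,0],"rotation": [0,0,0],"gripper": 1.5},
    {"xyz": [-2.4,-0.6,0],"rotation": [0,0,0],"gripper": 1.5},
    {"xyz": [-1.9,-0.5,0],"rotation": [0,0,0],"gripper": 1.5},
    {"xyz": [0,0,0],"rotation": [0,0,0],"gripper": 1.5}
  ]
}}

```text
time_s: 9.5
ee_pos: [0.5443, -0.124, 0.0147]
tcp_rot: [[0.178, -0.984, 0.001], [-0.984, -0.178, 0.001], [-0.001, -0.001, -1.0]]
contact_force: [-0.6, 2.6, 0.9]
gripper_width: 0.275
```

```bash
python3 - <<'E'
from h import *
a=snap('side','s7.png');
R,t=goto(.5443,-.1231,.0147)
m=robot.outline_of(a,'tray')[0]['pixels']
im=cv2.resize(a['image'],None,fx=3,fy=3,interpolation=3)
pose=[.527,-.0304,.178]
draw(a,TR,pose,im,s=3);draw(a,ST,[.4985,.1277,.178],im,(0,255,0),s=3)
cv2.imwrite('pics/s7c.png',im[330:990,450:1200][:600])
E
```

```text
t 9.55 tcp [ 0.5442 -0.1245  0.0147] yaw_y -169.79 zax [ 0.001  0.001 -1.   ] F [-0.2  2.6  1.2] w 0.271 j [  3.7  26.3 -21.2  -0.  -42.5   6.5]
tool shift cm [-0.14 -0.03  0.  ]
```

View pics/s7c.png

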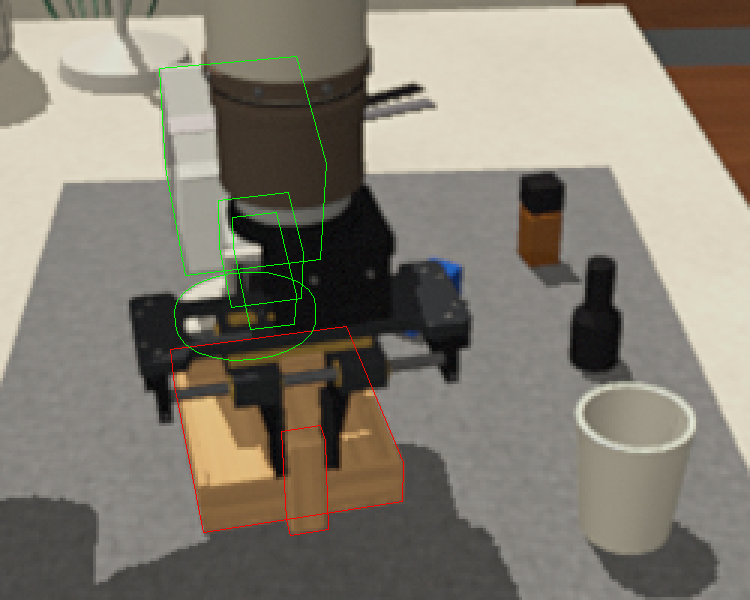

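Request:
{"api": "jog_arm", "payload": {
  "commands": [
    {"xyz": [0,0,0],"rotation": [0,0,0],"gripper": 5},
    {"xyz": [0,0,0],"rotation": [0,0,0],"gripper": 5},
    {"xyz": [0,0,0],"rotation": [0,0,0],"gripper": 5},
    {"xyz": [0,0,-3],"rotation": [0,0,0],"gripper": 5},
    {"xyz": [0,0,-5],"rotation": [0,0,0],"gripper": 5}
  ]
}}

```text
time_s: 10.22
ee_pos: [0.5423, -0.1254, 0.0937]
tcp_rot: [[0.176, -0.984, -0.005], [-0.984, -0.176, -0.0], [-0.001, 0.005, -1.0]]
contact_force: [0.7, 0.1, 0.6]
gripper_width: 0.569
```

Request:
{"api": "jog_arm", "payload": {
  "commands": [
    {"xyz": [5,0,-6],"rotation": [0,0,0],"gripper": 0},
    {"xyz": [5,-1,-6],"rotation": [0,0,0],"gripper": 0},
    {"xyz": [5,-5,-3],"rotation": [0,0,0],"gripper": 0},
    {"xyz": [0,-5,0],"rotation": [0,0,0],"gripper": 0},
    {"xyz": [0,0,0],"rotation": [0,0,0],"gripper": 0}
  ],
  "newtons": 20
}}

```text
time_s: 10.85
ee_pos: [0.6641, -0.2261, 0.212]
tcp_rot: [[0.177, -0.984, -0.002], [-0.984, -0.177, 0.001], [-0.001, 0.002, -1.0]]
contact_force: [-0.4, -0.1, -1.5]
gripper_width: 0.092
```

```bash
python3 - <<'E'
from h import *
R,t=goto(.55,.1,.2)
for n in('side','top'):
    a=snap(n)
    r=robot.outline_of(a,'tray')
    if r: print(n,fit([a],[r[0]['pixels']],TR,[.527,-.0304,.178]))
    im=cv2.resize(a['image'],(800,600),interpolation=3)
    cv2.imwrite('pics/%s8.png'%n,im)
E
```

```text
t 10.85 tcp [ 0.6641 -0.2261  0.212 ] yaw_y -169.81 zax [-0.002  0.001 -1.   ] F [-0.4 -0.1 -1.5] w 0.092 j [ -5.7  29.1  15.2  -0.  -76.3  15.9]
tool shift cm [-34.11   5.45   1.25]
side (array([ 0.52629641, -0.02916523,  0.16394023]), np.float64(0.04040884240551457))
top (array([ 0.52747089, -0.02667534,  0.19641198]), np.float64(0.9249422632794457))
```

View pics/side8.png

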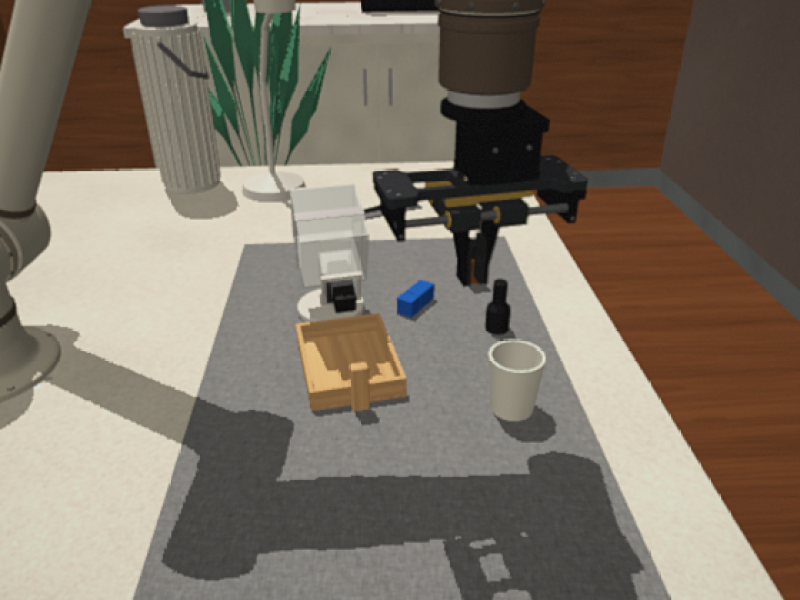

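View pics/top8.png

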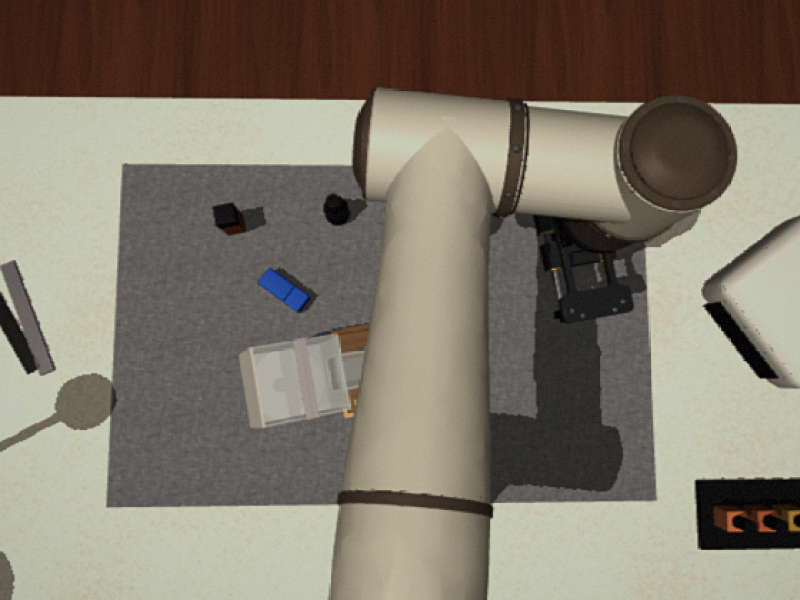

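```bash
python3 - <<'E'
from h import *
R,t=goto(.55,.1,.2)
a=snap('side');im=cv2.resize(a['image'],None,fx=4,fy=4,interpolation=3)
for d in range(0,140,10):
    q=proj(a,[t-R[:,2]*d/1000])[0]*4; cv2.circle(im,(int(q[0]),int(q[1])),3,(0,0,255) if d%50 else (0,255,0),-1)
    l=proj(a,[t-R[:,2]*d/1000-R[:,0]*.0])[0]
cv2.imwrite('pics/c9.png',im[380:980,980:1700])
print(proj(a,[t]))
E
```

```text
t 11.05 tcp [ 0.6614 -0.2263  0.2147] yaw_y -169.81 zax [-0.001 -0.    -1.   ] F [-0.1  0.5 -0.3] w 0.015 j [ -5.7  28.7  14.9   0.  -76.3  15.9]
tool shift cm [-34.08   5.19   1.48]
[[327.56087676 215.28921822]]
```

View pics/c9.png

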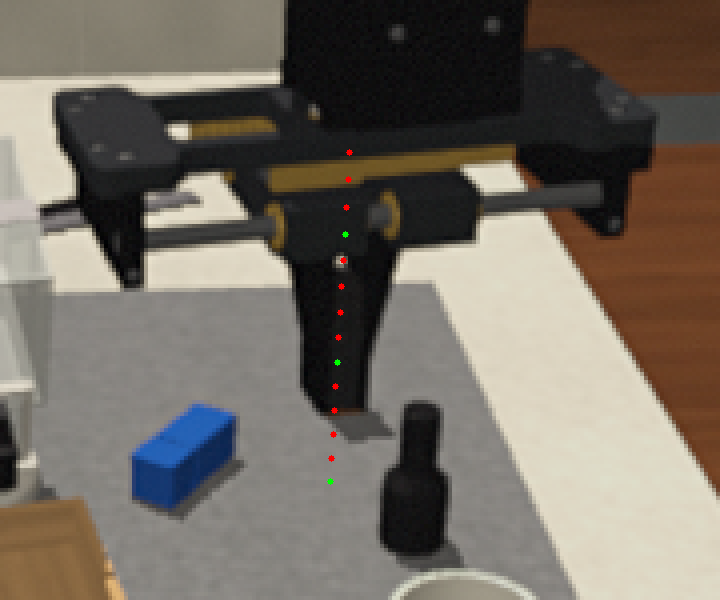

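Request:
{"api": "jog_arm", "payload": {
  "commands": [
    {"xyz": [-5.7,-1.4,0],"rotation": [0,0,0],"gripper": 0},
    {"xyz": [-5.7,-1.4,0],"rotation": [0,0,0],"gripper": 0},
    {"xyz": [-5.7,-1.4,0],"rotation": [0,0,0],"gripper": 0},
    {"xyz": [-5.7,-1.4,0],"rotation": [0,0,0],"gripper": 0},
    {"xyz": [-5.7,-1.4,0],"rotation": [0,0,0],"gripper": 0}
  ]
}}

```text
time_s: 11.72
ee_pos: [0.68, 0.0682, 0.2159]
tcp_rot: [[0.177, -0.984, 0.001], [-0.984, -0.177, 0.0], [-0.0, -0.001, -1.0]]
contact_force: [1.2, -0.1, -0.6]
gripper_width: 0.006
```

Request:
{"api": "jog_arm", "payload": {
  "commands": [
    {"xyz": [-5.0,-1.4,0],"rotation": [0,0,0],"gripper": 0},
    {"xyz": [0,0,0],"rotation": [0,0,-0.175],"gripper": 0},
    {"xyz": [0,0,0],"rotation": [0,0,-0.175],"gripper": 0},
    {"xyz": [0,0,0],"rotation": [0,0,-0.175],"gripper": 0},
    {"xyz": [0,0,0],"rotation": [0,0,-0.175],"gripper": 0}
  ]
}}

```text
time_s: 12.35
ee_pos: [0.685, 0.1181, 0.2157]
tcp_rot: [[0.773, -0.634, 0.001], [-0.634, -0.773, 0.0], [0.0, -0.001, -1.0]]
contact_force: [-0.9, 0.8, -0.3]
gripper_width: 0.0
```

Request:
{"api": "jog_arm", "payload": {
  "commands": [
    {"xyz": [0,0,0],"rotation": [0,0,-0.175],"gripper": 0},
    {"xyz": [0,0,0],"rotation": [0,0,-0.175],"gripper": 0},
    {"xyz": [0,0,0],"rotation": [0,0,-0.175],"gripper": 0},
    {"xyz": [0,0,0],"rotation": [0,0,-0.175],"gripper": 0},
    {"xyz": [0,0,0],"rotation": [0,0,-0.17],"gripper": 0}
  ]
}}

```text
time_s: 12.98
ee_pos: [0.685, 0.118, 0.2157]
tcp_rot: [[0.983, 0.182, 0.001], [0.182, -0.983, 0.0], [0.001, -0.0, -1.0]]
contact_force: [-0.5, 0.9, 0.2]
gripper_width: 0.006
```

Request:
{"api": "jog_arm", "payload": {
  "commands": [
    {"xyz": [0,0,0],"rotation": [0,-0.15,0],"gripper": 0},
    {"xyz": [0,0,0],"rotation": [0,-0.15,0],"gripper": 0},
    {"xyz": [0,0,0],"rotation": [0,-0.14,0],"gripper": 0},
    {"xyz": [0,0,0],"rotation": [0,0,0],"gripper": 0}
  ]
}}

```text
time_s: 13.48
ee_pos: [0.686, 0.1185, 0.2083]
tcp_rot: [[0.887, 0.175, -0.427], [0.158, -0.984, -0.076], [-0.434, 0.0, -0.901]]
contact_force: [-0.1, 0.7, -1.5]
gripper_width: 0.005
```

```bash
cat >> h.py <<'E'
U=np.array([.984,.177,0]); 
def tap_state(off=.030):
    R,t=goto(.55,.1,.2)
    tip=t-R[:,2]*off; edge=tip-R[:,0]*.0095
    c=np.array([.5518,.1079,.149]); print('true tip',tip.round(4),'edge gap to side mm',((edge-c)@U*1000).round(1),'along jar y mm',((tip-c)@np.array([-.177,.984,0])*1000).round(1),'edge z',edge[2].round(4))
    return R,t
E
python3 - <<'E'
from h import *
R,t=tap_state(); print(R.round(3)); print('u in tool',(R.T@U).round(3),'yj',(R.T@[-.177,.984,0]).round(3))
for n in('side','top'): snap(n,n+'10.png')
E
```

```text
t 13.47 tcp [0.686  0.1185 0.2083] yaw_y -79.89 zax [-0.427 -0.076 -0.901] F [-0.1  0.7 -1.5] w 0.005 j [  20.7   46.3   43.4   -5.  -112.4   78.5]
tool shift cm [-11.99  -0.56   6.7 ]
true tip [0.6988 0.1208 0.2354] edge gap to side mm 138.4 along jar y mm -13.3 edge z 0.2395
[[ 0.887  0.175 -0.427]
 [ 0.158 -0.984 -0.076]
 [-0.434  0.    -0.901]]
u in tool [ 0.901 -0.002 -0.434] yj [-0.001 -1.     0.001]
```

View pics/side10.png

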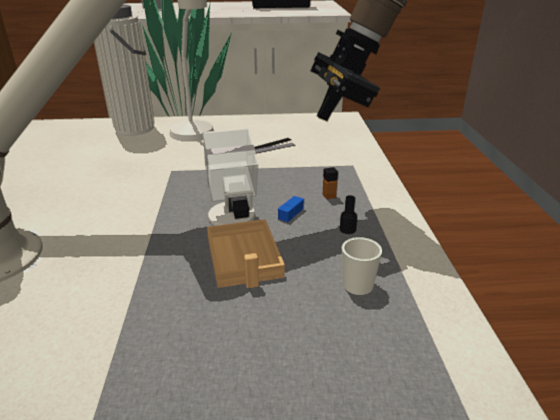

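View pics/top10.png

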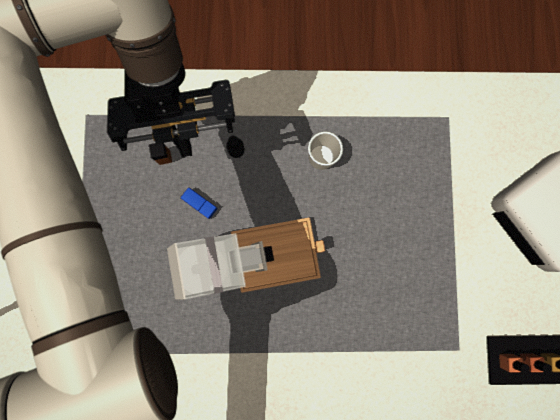

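Request:
{"api": "jog_arm", "payload": {
  "commands": [
    {"xyz": [-2.3,-0.3,4.3],"rotation": [0,0,0],"gripper": 0},
    {"xyz": [-2.3,-0.3,4.3],"rotation": [0,0,0],"gripper": 0},
    {"xyz": [-1.8,-0.4,3.4],"rotation": [0,0,0],"gripper": 0},
    {"xyz": [0,0,0],"rotation": [0,0,0],"gripper": 0},
    {"xyz": [0,0,0],"rotation": [0,0,0],"gripper": 0}
  ]
}}

```text
time_s: 14.2
ee_pos: [0.5776, 0.1091, 0.1368]
tcp_rot: [[0.893, 0.177, -0.413], [0.161, -0.984, -0.074], [-0.42, -0.0, -0.908]]
contact_force: [0.8, -0.6, 1.1]
gripper_width: 0.004
```

```bash
python3 - <<'E'
from h import *
R,t=tap_state(); print('u in tool',(R.T@U).round(3))
o=[]
for n,(r0,r1,c0,c1) in(('side',(90,300,170,380)),('top',(130,320,130,340))):
    p=snap(n); o.append(cv2.resize(p['image'][r0:r1,c0:c1],(400,400),interpolation=3))
    print([(np.array(r['point']).round(4),round(r['conf'],2)) for r in robot.pinpoint(p,'bottle')])
cv2.imwrite('pics/c11.png',np.hstack(o))
E
```

```text
t 14.2 tcp [0.5776 0.1091 0.1368] yaw_y -79.8 zax [-0.413 -0.074 -0.908] F [ 0.8 -0.6  1.1] w 0.004 j [ 23.2  35.6  13.4  -5.4 -92.   78. ]
tool shift cm [-5.26  0.4  -4.53]
true tip [0.59   0.1113 0.164 ] edge gap to side mm 29.5 along jar y mm -3.4 edge z 0.168
u in tool [ 0.907 -0.    -0.42 ]
[(array([0.6386, 0.1274, 0.0164]), 0.93), (array([0.5189, 0.0124, 0.109 ]), 0.63)]
[(array([0.6434, 0.1321, 0.0151]), 0.6), (array([0.526 , 0.0145, 0.1091]), 0.48)]
```

View pics/c11.png

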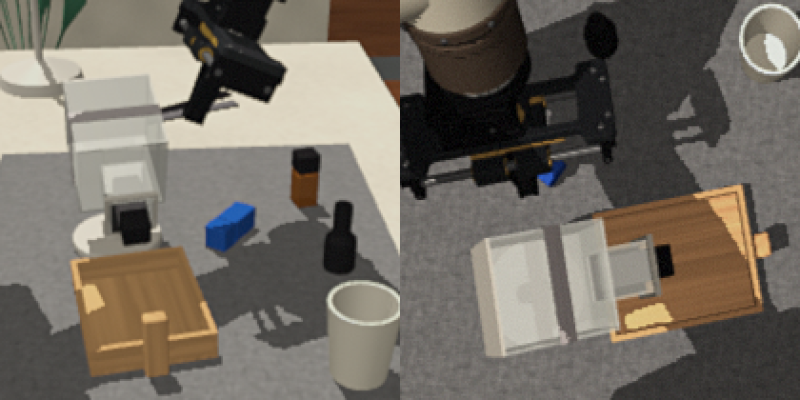

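Request:
{"api": "jog_arm", "payload": {
  "commands": [
    {"xyz": [-0.43,-0.3,0.86],"rotation": [0,0,0],"gripper": 0},
    {"xyz": [0,0,0],"rotation": [0,0,0],"gripper": 0},
    {"xyz": [-2.72,0,1.26],"rotation": [0,0,0],"gripper": 0}
  ]
}}

```text
time_s: 14.78
ee_pos: [0.5407, 0.1056, 0.1265]
tcp_rot: [[0.892, 0.176, -0.417], [0.159, -0.984, -0.075], [-0.424, 0.001, -0.906]]
contact_force: [4.6, 1.9, 5.5]
gripper_width: 0.003
```

Request:
{"api": "jog_arm", "payload": {
  "commands": [
    {"xyz": [3.6,0,-1.68],"rotation": [0,0,0],"gripper": 0},
    {"xyz": [0,0,0],"rotation": [0,0,0],"gripper": 0},
    {"xyz": [0,0,0],"rotation": [0,0,0],"gripper": 0}
  ]
}}

```text
time_s: 15.15
ee_pos: [0.5782, 0.1124, 0.1272]
tcp_rot: [[0.89, 0.176, -0.42], [0.159, -0.984, -0.075], [-0.427, -0.0, -0.904]]
contact_force: [-0.4, -0.0, 0.4]
gripper_width: 0.004
```

```bash
cat > look.py <<'E'
from h import *
import sys
R,t=tap_state(); print('u in tool',(R.T@U).round(3))
o=[]
for n,(r0,r1,c0,c1) in(('side',(140,270,190,320)),('top',(200,300,210,310))):
    p=snap(n); o.append(cv2.resize(p['image'][r0:r1,c0:c1],(400,400),interpolation=3))
    print([(np.array(r['point']).round(4),round(r['conf'],2)) for r in robot.pinpoint(p,'bottle') if r['point'][0]<.6])
cv2.imwrite('pics/'+sys.argv[1],np.hstack(o))
E
python3 look.py c12.png
```

```text
t 15.15 tcp [0.5782 0.1124 0.1272] yaw_y -79.85 zax [-0.42  -0.075 -0.904] F [-0.4 -0.   0.4] w 0.004 j [ 23.3  36.4  13.3  -5.6 -91.6  77.9]
tool shift cm [-5.81  0.72 -5.31]
true tip [0.5908 0.1147 0.1543] edge gap to side mm 30.9 along jar y mm -0.2 edge z 0.1583
u in tool [ 0.904 -0.001 -0.426]
[(array([ 0.529 , -0.0467,  0.0433]), 0.94)]
[(array([ 0.5392, -0.0704,  0.0297]), 0.82)]
```

View pics/c12.png

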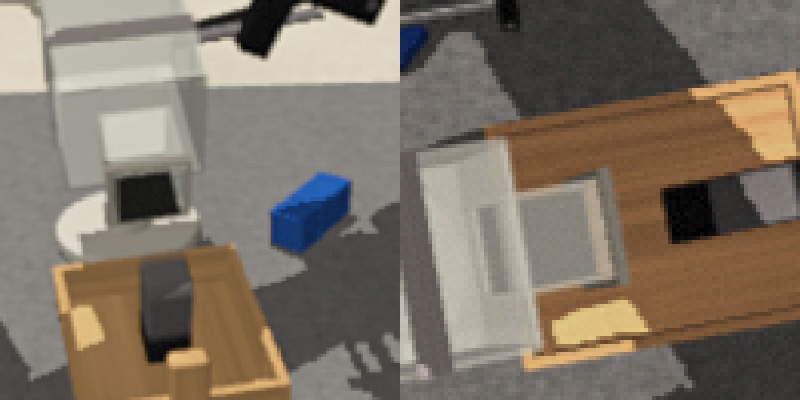

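Request:
{"api": "jog_arm", "payload": {
  "commands": [
    {"xyz": [2.7,0,-1.3],"rotation": [0,0,0],"gripper": 0},
    {"xyz": [2.7,0,-4],"rotation": [0,0,0],"gripper": 0},
    {"xyz": [0,0,-2],"rotation": [0,0,0],"gripper": 0},
    {"xyz": [0,0,0],"rotation": [0,0,0],"gripper": 0},
    {"xyz": [0,0,0],"rotation": [0,0,0],"gripper": 0}
  ]
}}

```text
time_s: 15.98
ee_pos: [0.656, 0.1264, 0.17]
tcp_rot: [[0.89, 0.176, -0.421], [0.159, -0.984, -0.075], [-0.427, -0.0, -0.904]]
contact_force: [-0.5, 0.1, 0.2]
gripper_width: 0.008
```

```bash
python3 - <<'E'
from h import *
R,t=tap_state()
o=[]
for n in('side','top'):
    p=snap(n)
    o.append(cv2.resize(p['image'][90:330,130:390],(400,369),interpolation=3))
    for l in('bottle','tray','cup','polish_a','jar_lip'): print(n,l,[(np.array(r['point']).round(4),round(r['conf'],2)) for r in robot.pinpoint(p,l)][:3])
    r=robot.outline_of(p,'jar')
    if r: print('jar',fit([p],[r[0]['pixels']],ST[1:3],[.4985,.1277,.178]))
cv2.imwrite('pics/c13.png',np.hstack(o))
E
```

```text
t 15.97 tcp [0.656  0.1264 0.17  ] yaw_y -79.85 zax [-0.421 -0.075 -0.904] F [-0.5  0.1  0.2] w 0.008 j [  22.    43.2   32.3   -5.2 -103.9   78. ]
tool shift cm [-11.14   0.73   1.94]
true tip [0.6686 0.1287 0.1971] edge gap to side mm 110.1 along jar y mm -0.2 edge z 0.2011
side bottle [(array([0.6401, 0.1278, 0.0182]), 0.89), (array([ 0.5339, -0.0737,  0.0317]), 0.57), (array([ 0.7621,  0.0574, -0.001 ]), 0.28)]
side tray [(array([ 0.5294, -0.03  ,  0.0007]), 0.72), (array([ 0.7616,  0.061 , -0.0035]), 0.61)]
side cup [(array([ 0.7456, -0.1351,  0.0008]), 0.79)]
side polish_a [(array([ 7.594e-01,  5.780e-02, -5.000e-04]), 0.87), (array([0.7422, 0.2116, 0.0034]), 0.71)]
side jar_lip [(array([0.5223, 0.0065, 0.0936]), 0.91)]
jar (array([0.49776983, 0.12946915, 0.16646939]), np.float64(0.026804123711340222))
top bottle [(array([ 0.5399, -0.0696,  0.0344]), 0.83), (array([0.6428, 0.1312, 0.0173]), 0.58)]
top tray [(array([ 0.5275, -0.0314,  0.0027]), 0.57)]
top cup [(array([ 0.7469, -0.1393,  0.0037]), 0.85)]
top polish_a [(array([7.624e-01, 5.260e-02, 4.000e-04]), 0.59)]
top jar_lip [(array([0.5217, 0.005 , 0.0911]), 0.69)]
jar (array([0.49823867, 0.12681331, 0.19314336]), np.float64(0.03129657228017879))
```

View pics/c13.png

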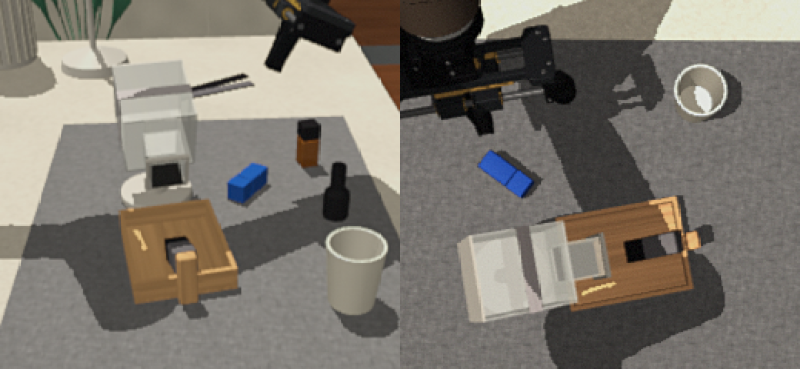

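Request:
{"api": "jog_arm", "payload": {
  "commands": [
    {"xyz": [0,0,-1],"rotation": [0,0,0],"gripper": 0},
    {"xyz": [0,0,0],"rotation": [0,0,0],"gripper": 0},
    {"xyz": [0,0,0],"rotation": [0,0,0],"gripper": 0},
    {"xyz": [0,0,0],"rotation": [0,0,0],"gripper": 0},
    {"xyz": [0,0,0],"rotation": [0,0,0],"gripper": 0}
  ]
}}

```text
time_s: 17.3
ee_pos: [0.6611, 0.1272, 0.1794]
tcp_rot: [[0.89, 0.176, -0.42], [0.159, -0.984, -0.075], [-0.426, 0.0, -0.905]]
contact_force: [-0.3, -0.4, 0.4]
gripper_width: 0.005
```

```bash
python3 - <<'E'
from h import *
o=[]
for n,(r0,r1,c0,c1) in(('side',(210,300,195,295)),('top',(210,300,240,340))):
    p=snap(n)
    print(n,[(np.array(r['point']).round(4),round(r['conf'],2)) for r in robot.pinpoint(p,'bottle')][:3])
    o.append(cv2.resize(p['image'][r0:r1,c0:c1],(400,360),interpolation=3))
o=np.hstack(o);o=np.clip(o.astype(float)*1.6,0,255).astype(np.uint8)
cv2.imwrite('pics/c14.png',o)
E
```

```text
side [(array([ 0.5343, -0.0747,  0.0296]), 0.78), (array([0.6397, 0.1285, 0.0152]), 0.59)]
top [(array([ 0.537 , -0.074 ,  0.0341]), 0.95), (array([0.6418, 0.1308, 0.0153]), 0.66)]
```

View pics/c14.png

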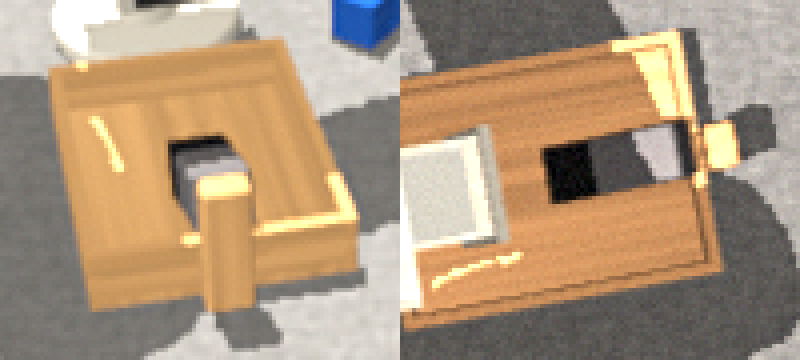

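```bash
python3 - <<'E'
from h import *
from scipy.optimize import minimize
ps=[snap('side'),snap('top')]
ms=[]
for p in ps:
    r=[q['pixels'] for q in robot.outline_of(p,'bottle')]
    c=proj(p,[[.536,-.074,.03]])[0]
    r.sort(key=lambda m:np.hypot(*(np.argwhere(m).mean(0)[::-1]-c))); ms.append(r[0]); print(r[0].sum(),np.argwhere(r[0]).mean(0),c)
tray=[.527,-.0305,.178]
def corners(v):
    x,y,z,a,b=v
    B=box(-.015,.015,-.0375,.0375,-.015,.015); Rx=cv2.Rodrigues(np.array([b,0,0.]))[0]
    B=place(B@Rx.T,x,y,a); B[:,2]+=z; return B
def cost(v):
    t=0
    for i,(p,m) in enumerate(zip(ps,ms)):
        r=np.zeros(m.shape,np.uint8); cv2.fillConvexPoly(r,np.round(cv2.convexHull(proj(p,corners(v)).astype(np.float32))*16).astype(np.int32),1,shift=4)
        if i==0:
            for B in TR[1:]+[box(-.065,.065,-.085,-.079,0,.032)]: cv2.fillConvexPoly(r,np.round(cv2.convexHull(proj(p,place(B,*tray)).astype(np.float32))*16).astype(np.int32),0,shift=4)
        t+=1-(m&(r>0)).sum()/(m|(r>0)).sum()
    return t
for b0 in(0,.2,.5,-.3):
    x0=np.array([.536,-.074,.03,.15,-b0]); r=minimize(cost,x0,method='Nelder-Mead',options=dict(initial_simplex=np.vstack([x0,x0+np.diag([.008,.008,.008,.15,.2])]),maxiter=400))
    C=corners(r.x); c,s=np.cos(.178),np.sin(.178); d=C[:,:2]-np.array(tray[:2]); L=np.c_[d[:,0]*c+d[:,1]*s,-d[:,0]*s+d[:,1]*c]
    print(r.x.round(3),round(r.fun,3),'z',C[:,2].min().round(3),C[:,2].max().round(3),'local y',L[:,1].min().round(3),L[:,1].max().round(3),'x',L[:,0].min().round(3),L[:,0].max().round(3))
E
```

```text
269 [251.60594796 244.46840149] [247.75771322 257.44694029]
566 [249.64310954 294.15194346] [294.19580919 250.32727443]
[ 0.537 -0.073  0.021  0.203  0.076] 0.296 z 0.003 0.038 local y -0.083 -0.005 x -0.014 0.018
[ 0.537 -0.074  0.028  0.194 -0.164] 0.297 z 0.007 0.049 local y -0.084 -0.005 x -0.014 0.018
[ 0.537 -0.075  0.029  0.189 -0.194] 0.312 z 0.007 0.051 local y -0.085 -0.005 x -0.014 0.017
[ 0.538 -0.075  0.018  0.244  0.389] 0.334 z -0.011 0.046 local y -0.087 -0.004 x -0.015 0.021
```

```bash
python3 -c "
from rig import robot
print(robot.sign_off())"
```

```text
the job is handed in; nothing more can be done
None
```

I slid the tray by its handle under the jar's mouth, then tapped the jar's +x side once. That single tap freed the grey bottle, which dropped into the tray. I backed the arm clear and handed the job in at about 17.5 s.

**Last checks**
- **Bottle:** it lies inside the tray, cap towards the jar, at the handle end. It had not moved between two looks 1.3 s apart. The fits could not tell whether it is flat or leaning about 10° on the end wall; its centre is about 40 mm inside that wall either way.
- **Tray:** the networks put its origin within about 3 mm of the drop point.
- **Jar:** it is back at rest where it was. I pushed about 10 mm past contact, worked out from the tool's position; the lean itself was not measured.
- **Bystanders:** cup, amber bottle, black bottle and the blue look-alike are at their original places within measuring error. The arm was touching nothing.

**What disagreed:** the real fingertips sit about 30 mm short of the reported TCP. The first grasp therefore closed on air above the handle. I went about 26 mm lower for the grasp, and allowed for the 30 mm in the tap.

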